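# Lay up the tray for a blood-glucose test

### The arm

A 7-joint arm with a two-finger parallel gripper is mounted at the origin on a cart in front of the work surface, level with it; the furniture and walls round the work are solid. World frame = base frame: x ahead of the robot, y to its left, z up, the work surface at z = 0. Lengths are in m, angles in rad, forces in N, time in s.
With the tool pointing down it reaches from about 0.425 to 0.925 m from the base axis. Payload 6.8 kg.
Tool frame: the origin (TCP) lies at the very end of the fingers, on their centre line; the grasp point (between the pads) lies 19 mm behind it; z points along the fingers, y is the line along which they close (so a half turn about z gives the same grasp; the last joint's range is limited). The gripper opens to 85 mm and grips with 20 to 120 N. Pads are 22 mm wide; open, the fingers measure 114 mm over their backs; the gripper's body (76 mm by 85 mm) begins 54 mm behind the grasp point. The pads swing forward as they close: fully open they stand 13 mm farther back than shut.
Start: joints at [-1.238, 0.477, 0.022, 1.555, -0.011, 1.109, -0.083], TCP at [0.288, 0.61, 0.231] pointing down, gripper open.
Joint ranges: [-2.96, 2.96], [-0.34, 2.1], [-1.41, 1.46], [0.24, 2.44], [-1.37, 4.51], [0.17, 1.92], [-2.96, 2.96]. Speed limits (rad/s): [2.39, 2.39, 3.14, 3.14, 3.14, 3.14, 3.14].

### API

Orientations are given as a rotation vector (axis times angle).
In Python, from bench import get_obs, grab_frame, hand_in gives the robot as it stands.
- The arm moves only by the tool drive_tool, never from a script. Its argument "rows" is a list of rows, each an object with "offset": the shift along the tool's x, y, z as a fraction of full scale, a list of three; "rotation": the turn, a rotation vector about the tool's x, y, z as a fraction of full scale, a list of three; "claw": the opening, from 0 (shut) to 1 (fully open). In form: [{"offset": [tx, ty, tz], "rotation": [wx, wy, wz], "claw": claw}, ...]. A call has 1 to 20 rows; each row is the pose to reach, as a shift and turn from the pose commanded when the call began, along the tool's axes at that moment; what a row does not reach only later rows make up. Full scale, the value 1, is 0.15 m for a shift and 2 rad for a turn. A row lasts 1/12 s, in which the tool goes at most 41.7 mm and 7.16 degrees, less where a joint would pass 70% of its speed; a pose out of reach is approached as far as the arm can. A call with a number of a shift or a turn outside -1 to 1 is refused whole. A call with a gripper value outside its range is refused whole. The fingers move at their own pace and stop on an object; "force" is the grip in N (left out, the last holds). Time passes only in rows, so rows that repeat a pose let the fingers close. It gives the time, the measured TCP pose, the force, the opening and the grip force at its end, in the units of the state.
- get_obs(): the state, without advancing time (a new reading comes with each control period).
- grab_frame(name): name is "scene" or "top" or "wrist"; returns a dict with "frame" (420x560x3 uint8, red, green, blue), "z_map" (420x560 float32, m along the optical axis (not along the pixel's ray), 0 where there is no reading), "vfov" (degrees; the focal length in pixels is half the picture's height over the tangent of half this angle, whatever the lens; pixels are square), "cx", "cy" (the principal point, pixels), "R" (3x3) and "t" (3): a world point X has camera coordinates R X + t. Camera axes: x right, y down, z forward; pixel columns grow to the right and rows downward; lengths in m; the calibration is good to about 2 mm. A picture is of the moment at which its call begins.
- hand_in(): hands the job in; it is judged then, once.
The state is a dict: "clock": time; "joints": joint angles; "qvel": joint speeds; "tau": joint torques, N m; "tcp_pos": TCP position; "orientation": TCP orientation; "contact_force": force on the tool from outside, world axes, zero at the start; "moment": the same for the moment, N m; "grip_width": finger opening in m; "gripper_force": force on a finger pad.
Only numpy, scipy, OpenCV 4.12 (cv2) and the standard library are available. Lean on these libraries where they do the work, as an engineer would, in place of code of your own. Each camera call takes 0.05 s, during which the arm holds its last target. There are 200 camera calls.

### The job

Lay up the steel tray for a blood-glucose test, everything in one line down the middle of the tray: the glucose meter flat in the centre with its screen up; the test-strip tube upright on the side nearer you, halfway between the meter and the tray's near end wall; the small wipes carton flat on its base on the far side, halfway between the meter and the far end wall; and the smallest tape roll lying flat, centred on top of the carton. Turn the meter and the carton so that their long sides run straight across the tray, and leave the other tape rolls, the glass vial and the rest where they are.

Things in the scene. Friction and masses are not known exactly. Their poses are not given: they have to be found in the camera images.
- tray: steel instrument tray, 188 (x) x 288 (y) x 28 mm high, standing firm at the left. Origin: centre of its underside; y points along it to the end nearer the robot (within 20 degrees). Inside floor 3 to 6 mm above the underside, clear 66 mm each way along x, 117 mm along y; then sloping walls. With the meter centred, halfway to an end wall is 75 mm from the centre along y.
- meter: dark hand-held glucose meter with a grey screen, lying flat with its screen up: 80 mm long along its x axis, 55 mm wide along y, 19 mm high with rounded edges. Origin: centre of its underside, z up. Grasp it across the 55 mm.
- strip_tube: small upright round test-strip tube with a push cap, 26 mm diameter at the cap (24 mm below), 44 mm high. Origin: centre of its underside, z up.
- wipes_carton: small closed wipes carton: 40 mm along its x axis, 62 mm along y, 34 mm high, flat top. Origin: centre of its underside, z up.
- small_roll: the smallest white tape roll, lying flat: 39 mm outside diameter, 30 mm high. Origin: centre of its underside, z up.
- wide_roll: the wide white tape roll, lying flat: 64 mm diameter, 26 mm high. Not part of the job: leave it. Origin: centre of its underside.
- vial: glass injection vial with a narrow neck, upright: 23 mm diameter, 47 mm high. Not part of the job: leave it. Origin: centre of its underside.
Not all that is in view belongs to the job. Leave any red or turquoise look-alike of the wipes_carton alone.

How it is judged:
At the end, for the whole second after the job is handed in: On the tray floor, upright: meter at its centre, tube and carton 75 mm nearer and farther on its midline (each within 15 mm in x and in y), long sides within 0.2 rad of straight across; small roll flat on the carton, within 12 mm of its centre; all at rest (x of meter in the frame of tray between -0.015 and 0.015 m and y of meter in the frame of tray between -0.015 and 0.015 m and z of meter in the frame of tray between -0.004 and 0.013 m and angle between each of meter, strip_tube, wipes_carton, small_roll's own z axis and vertical below 0.15 rad and x of strip_tube in the frame of tray between -0.015 and 0.015 m and y of strip_tube in the frame of tray between 0.06 and 0.09 m and z of strip_tube in the frame of tray between -0.004 and 0.013 m and x of wipes_carton in the frame of tray between -0.015 and 0.015 m and y of wipes_carton in the frame of tray between -0.09 and -0.06 m and z of wipes_carton in the frame of tray between -0.004 and 0.013 m and angle between the x axis of meter and the x axis of tray, either way round below 0.2 rad and angle between the y axis of wipes_carton and the x axis of tray, either way round below 0.2 rad and horizontal distance between small_roll and wipes_carton below 0.012 m and z of small_roll in the frame of wipes_carton between 0.029 and 0.039 m and linear speed of each of meter, strip_tube, wipes_carton, small_roll below 0.02 m/s); the robot touches nothing.
It fails at once if the wide tape roll is moved by more than 30 mm (distance of wide_roll from where it was at the start of the episode above 0.03 m).
It fails at once if the glass vial is moved by more than 30 mm (or knocked over) (distance of vial from where it was at the start of the episode above 0.03 m or angle between vial's own z axis and vertical above 0.5 rad).
It also fails if it takes over 128 s, if anything falls off the work surface, if the arm or the gripper's body presses on something with over 40 N, if the wrist force passes 120 N, or if a joint passes its speed limit or range.

## Working session

There is one attempt and no reset: what is moved stays moved. The work goes in short steps, Python scripts to look and compute and a tool call to move; the robot and the scene stay as the last step left them, time stands still between calls to the robot, and variables do not carry over. Pictures are saved under pics/ and viewed, at most 14 in all, crops included, and the job is handed in when it is done.

Besides the shell and the picture viewer there is one more tool, called after "Request:" by a JSON object that holds its "method" and its "body", one argument or row to a line. drive_tool: Moves the arm, as the interface text tells. Its arguments: {"type":"object","properties":{"rows":{"type":"array","items":{"type":"object","properties":{"offset":{"type":"array","items":{"type":"number"}},"rotation":{"type":"array","items":{"type":"number"}},"claw":{"type":"number"}}}},"force":{"type":"number"}},"required":["rows"]}

```bash
mkdir -p pics; cat > h.py <<'E'
import numpy as np, cv2
from bench import get_obs, grab_frame
def snap(name,png=None):
    f=grab_frame(name)
    if png: cv2.imwrite('pics/'+png,cv2.cvtColor(f['frame'],cv2.COLOR_RGB2BGR))
    f['f']=f['frame'].shape[0]/2/np.tan(np.radians(f['vfov'])/2)
    return f
def ray(f,u,v,z):
    d=np.array([(u-f['cx'])/f['f'],(v-f['cy'])/f['f'],1.]);R=np.array(f['R']);t=np.array(f['t'])
    c=-R.T@t; w=R.T@d
    return c+w*(z-c[2])/w[2]
def cloud(f):
    z=f['z_map'];v,u=np.mgrid[:z.shape[0],:z.shape[1]]
    P=np.stack([(u-f['cx'])/f['f']*z,(v-f['cy'])/f['f']*z,z],-1)
    W=(P-np.array(f['t']))@np.array(f['R']); W[z==0]=np.nan
    return W
E
python3 - <<'E'
from h import *
print({k:(np.round(v,3) if not isinstance(v,dict) else v) for k,v in get_obs().items()})
for n in('scene','top'):
    f=snap(n,n+'0.png');print(n,f['f'],f['cx'],f['cy'],np.round(f['R'],3).tolist(),np.round(f['t'],3))
E
```

```text
{'clock': np.float64(0.0), 'joints': array([-1.238,  0.478,  0.022,  1.556, -0.012,  1.109, -0.083]), 'qvel': array([ 0.001, -0.001,  0.   ,  0.001,  0.   ,  0.002,  0.   ]), 'tau': array([ 2.0000e-03, -5.9647e+01,  1.6080e+00, -2.8117e+01,  1.3000e-02,
        1.0000e-02,  0.0000e+00]), 'tcp_pos': array([0.288, 0.61 , 0.23 ]), 'orientation': array([-6.870e-01, -3.065e+00,  3.000e-03]), 'contact_force': array([ 0.857,  0.034, -0.104]), 'moment': array([ 0.018, -0.01 ,  0.022]), 'gripper_force': np.float64(0.0), 'grip_width': np.float64(0.085)}
scene 499.68767239968093 283.48755381734105 209.91894357481536 [[0.748, -0.664, 0.016], [-0.289, -0.346, -0.893], [0.598, 0.663, -0.45]] [-0.319  0.203  1.017]
top 420.24185967744563 280.08648670819184 213.46107823925342 [[-0.001, -1.0, 0.019], [-0.992, -0.002, -0.128], [0.128, -0.019, -0.992]] [0.083 0.538 1.066]
```

View pics/top0.png

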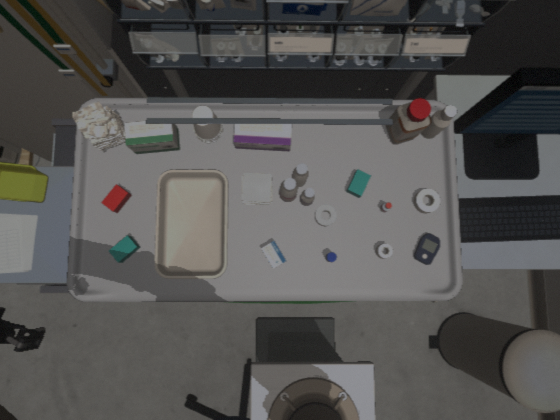

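View pics/scene0.png

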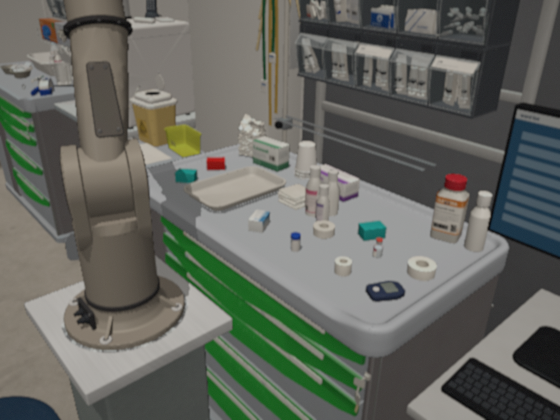

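The top view shows the tray at (192,223), carton at (273,254), tube (blue cap) at (331,257), small roll at (385,251), meter at (427,249), vial at (386,207), wide roll at (428,200) and another roll at (325,215).

```bash
python3 - <<'E'
from h import *
f=snap('top');W=cloud(f);np.save('w0.npy',W)
print('table z',np.nanmedian(W[270:285,240:400,2]))
H=((W[...,2]>0.008)&(W[...,2]<.1)).astype(np.uint8)
H[:100]=0;H[295:]=0;H[:,:75]=0;H[:,455:]=0
n,l,s,c=cv2.connectedComponentsWithStats(H)
for i in range(1,n):
    if s[i,4]<40: continue
    z=W[...,2][l==i]; top=np.percentile(z,90)
    m=(l==i)&(W[...,2]>top-.006)
    p=W[m]; r=cv2.minAreaRect(p[:,:2].astype(np.float32))
    print(i,np.round(c[i]),s[i,4],'top',round(float(top),3),'ctr',np.round(r[0],3),np.round(r[1],3),round(r[2],1),'mean',np.round(p[:,:2].mean(0),3))
im=cv2.cvtColor(f['frame'],cv2.COLOR_RGB2BGR)[160:290,150:450]
cv2.imwrite('pics/top_c.png',cv2.resize(im,None,fx=2.6,fy=2.6,interpolation=cv2.INTER_CUBIC))
E
```

```text
table z -0.0001769591991993563
1 [179. 123.] 3700 top 0.087 ctr [0.751 0.457] [0.207 0.093] 84.7 mean [0.74  0.438]
2 [437. 104.] 135 top 0.019 ctr [ 0.829 -0.351] [0.054 0.062] 89.6 mean [ 0.847 -0.352]
7 [434. 158.] 1550 top 0.085 ctr [ 0.76  -0.287] [0.161 0.06 ] 84.6 mean [ 0.76  -0.274]
10 [209. 132.] 388 top 0.086 ctr [0.754 0.278] [0.015 0.051] 0.8 mean [0.752 0.275]
11 [263. 136.] 1451 top 0.062 ctr [0.744 0.129] [0.149 0.058] 89.6 mean [0.745 0.127]
12 [ 78. 199.] 1039 top 0.018 ctr [0.554 0.613] [0.45  0.028] 3.7 mean [0.602 0.621]
20 [293. 187.] 346 top 0.095 ctr [0.607 0.056] [0.044 0.069] 62.2 mean [0.595 0.058]
21 [359. 183.] 394 top 0.036 ctr [ 0.622 -0.127] [0.04  0.063] 63.4 mean [ 0.622 -0.127]
22 [188. 224.] 2197 top 0.03 ctr [0.513 0.314] [0.285 0.188] 0.1 mean [0.507 0.316]
23 [257. 189.] 951 top 0.042 ctr [0.605 0.145] [0.08  0.076] 0.5 mean [0.607 0.145]
26 [116. 198.] 456 top 0.037 ctr [0.579 0.515] [0.042 0.062] 53.6 mean [0.579 0.515]
27 [427. 200.] 428 top 0.028 ctr [ 0.576 -0.312] [0.062 0.063] 26.4 mean [ 0.576 -0.311]
30 [306. 199.] 135 top 0.074 ctr [0.577 0.013] [0.03 0.02] 66.9 mean [0.574 0.015]
34 [386. 207.] 85 top 0.048 ctr [ 0.558 -0.199] [0.015 0.014] 88.8 mean [ 0.558 -0.199]
36 [326. 215.] 317 top 0.027 ctr [ 0.536 -0.038] [0.054 0.056] 26.9 mean [ 0.536 -0.038]
37 [427. 248.] 571 top 0.019 ctr [ 0.449 -0.308] [0.054 0.079] 60.1 mean [ 0.447 -0.308]
38 [124. 249.] 465 top 0.036 ctr [0.446 0.488] [0.041 0.062] 40.0 mean [0.446 0.488]
44 [274. 254.] 368 top 0.037 ctr [0.432 0.1  ] [0.062 0.04 ] 30.9 mean [0.432 0.1  ]
45 [384. 251.] 181 top 0.032 ctr [ 0.443 -0.19 ] [0.037 0.038] 0.4 mean [ 0.442 -0.192]
46 [331. 257.] 92 top 0.047 ctr [ 0.426 -0.049] [0.023 0.024] 0.0 mean [ 0.425 -0.049]
50 [449. 290.] 84 top 0.017 ctr [ 0.333 -0.36 ] [0.021 0.046] 31.9 mean [ 0.335 -0.361]
```

View pics/top_c.png

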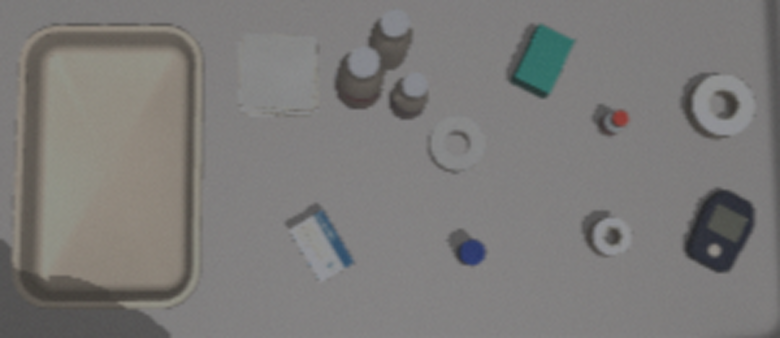

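```bash
cat > plan.py <<'E'
from h import *
from scipy.spatial.transform import Rotation as Ro
def Rt(yaw):
    a=np.radians(yaw);y=np.array([np.cos(a),np.sin(a),0]);z=np.array([0,0,-1.]);return Ro.from_matrix(np.stack([np.cross(y,z),y,z],1))
def plan(wps,start=None):
    """wps: (x,y,z,yaw of closing line, deg); prints each move in move units"""
    o=get_obs();p=np.array(o['tcp_pos']);R=Ro.from_rotvec(o['orientation'])
    y=R.as_matrix()[:,1];print('now',np.round(p,4),'yaw',round(float(np.degrees(np.arctan2(y[1],y[0]))),2),'t',round(float(o['clock']),2),'grip',round(float(o['grip_width']),4))
    for w in wps:
        d=R.inv().apply(np.array(w[:3])-p)/.15
        r=(R.inv()*Rt(w[3])).as_rotvec()/2
        d=np.round(d,3);r=np.round(r,3)
        print(w,'off',d.tolist(),'rot',r.tolist(),'' if abs(d).max()<=1 and abs(r).max()<=1 else 'TOO FAR')
        p=p+R.apply(d*.15);R=R*Ro.from_rotvec(r*2)
E
python3 - <<'E'
from plan import *
plan([(.37,.50,.2,60),(.44,.36,.2,60),(.45,.21,.2,60),(.45,.06,.2,60),(.45,-.09,.2,60),(.449,-.22,.18,60),(.449,-.307,.09,60)])
E
```

```text
now [0.2878 0.6101 0.2305] yaw 64.74 t 0.15 grip 0.0854
(0.37, 0.5, 0.2, 60) off [-0.809, -0.43, 0.204] rot [-0.001, 0.0, 0.041] 
(0.44, 0.36, 0.2, 60) off [-0.87, -0.575, 0.0] rot [0.0, 0.0, 0.0] 
(0.45, 0.21, 0.2, 60) off [-0.557, -0.833, -0.0] rot [0.0, 0.0, 0.0] 
(0.45, 0.06, 0.2, 60) off [-0.499, -0.867, -0.001] rot [0.0, 0.0, 0.0] 
(0.45, -0.09, 0.2, 60) off [-0.5, -0.866, -0.0] rot [0.0, 0.0, 0.0] 
(0.449, -0.22, 0.18, 60) off [-0.427, -0.755, 0.133] rot [0.0, 0.0, 0.0] 
(0.449, -0.307, 0.09, 60) off [-0.289, -0.503, 0.599] rot [0.0, 0.0, 0.0]
```

Request:
{"method": "drive_tool", "body": {
  "rows": [
    {"offset":[-0.4,-0.215,0.1],"rotation":[0,0,0.02],"claw":1},
    {"offset":[-0.81,-0.43,0.2],"rotation":[0,0,0.041],"claw":1},
    {"offset":[-0.81,-0.43,0.2],"rotation":[0,0,0.041],"claw":1},
    {"offset":[-0.81,-0.43,0.2],"rotation":[0,0,0.041],"claw":1},
    {"offset":[-0.81,-0.43,0.2],"rotation":[0,0,0.041],"claw":1},
    {"offset":[-0.81,-0.43,0.2],"rotation":[0,0,0.041],"claw":1}
  ],
  "force": 60
}}

```text
clock: 0.65
tcp_pos: [0.3711, 0.4993, 0.201]
orientation: [-0.816, -3.034, 0.001]
contact_force: [-0.8, 0.4, -0.2]
grip_width: 0.0855
gripper_force: 0.0
```

Request:
{"method": "drive_tool", "body": {
  "rows": [
    {"offset":[-0.87,-0.575,0],"rotation":[0,0,0],"claw":1},
    {"offset":[-0.87,-0.575,0],"rotation":[0,0,0],"claw":1},
    {"offset":[-0.87,-0.575,0],"rotation":[0,0,0],"claw":1},
    {"offset":[-0.87,-0.575,0],"rotation":[0,0,0],"claw":1},
    {"offset":[-0.87,-0.575,0],"rotation":[0,0,0],"claw":1},
    {"offset":[-0.87,-0.575,0],"rotation":[0,0,0],"claw":1}
  ]
}}

```text
clock: 1.15
tcp_pos: [0.4408, 0.3604, 0.2017]
orientation: [0.814, 3.034, 0.001]
contact_force: [-1.1, 0.9, 0.3]
grip_width: 0.0853
gripper_force: 0.0
```

Request:
{"method": "drive_tool", "body": {
  "rows": [
    {"offset":[-0.56,-0.83,0],"rotation":[0,0,0],"claw":1},
    {"offset":[-0.56,-0.83,0],"rotation":[0,0,0],"claw":1},
    {"offset":[-0.56,-0.83,0],"rotation":[0,0,0],"claw":1},
    {"offset":[-0.56,-0.83,0],"rotation":[0,0,0],"claw":1},
    {"offset":[-0.56,-0.83,0],"rotation":[0,0,0],"claw":1},
    {"offset":[-0.56,-0.83,0],"rotation":[0,0,0],"claw":1}
  ]
}}

```text
clock: 1.65
tcp_pos: [0.4507, 0.2121, 0.2017]
orientation: [0.81, 3.035, 0.002]
contact_force: [0.1, 1.0, -0.3]
grip_width: 0.0855
gripper_force: 0.0
```

Motion tracks well and quickly. Continue to above the meter.

Request:
{"method": "drive_tool", "body": {
  "rows": [
    {"offset":[-0.5,-0.867,0],"rotation":[0,0,0],"claw":1},
    {"offset":[-0.5,-0.867,0],"rotation":[0,0,0],"claw":1},
    {"offset":[-0.5,-0.867,0],"rotation":[0,0,0],"claw":1},
    {"offset":[-0.5,-0.867,0],"rotation":[0,0,0],"claw":1},
    {"offset":[-0.5,-0.867,0],"rotation":[0,0,0],"claw":1}
  ]
}}

```text
clock: 2.07
tcp_pos: [0.4514, 0.058, 0.2016]
orientation: [0.816, 3.033, -0.001]
contact_force: [-0.3, -0.3, -0.9]
grip_width: 0.0854
gripper_force: 0.0
```

Request:
{"method": "drive_tool", "body": {
  "rows": [
    {"offset":[-0.5,-0.867,0],"rotation":[0,0,0],"claw":1},
    {"offset":[-0.5,-0.867,0],"rotation":[0,0,0],"claw":1},
    {"offset":[-0.5,-0.867,0],"rotation":[0,0,0],"claw":1},
    {"offset":[-0.5,-0.867,0],"rotation":[0,0,0],"claw":1},
    {"offset":[-0.5,-0.867,0],"rotation":[0,0,0],"claw":1}
  ]
}}

```text
clock: 2.48
tcp_pos: [0.4524, -0.0922, 0.2018]
orientation: [0.816, 3.032, -0.002]
contact_force: [-0.2, -0.4, -0.3]
grip_width: 0.0855
gripper_force: 0.0
```

Request:
{"method": "drive_tool", "body": {
  "rows": [
    {"offset":[-0.427,-0.755,0.133],"rotation":[0,0,0],"claw":1},
    {"offset":[-0.427,-0.755,0.133],"rotation":[0,0,0],"claw":1},
    {"offset":[-0.427,-0.755,0.133],"rotation":[0,0,0],"claw":1},
    {"offset":[-0.427,-0.755,0.133],"rotation":[0,0,0],"claw":1},
    {"offset":[-0.427,-0.755,0.133],"rotation":[0,0,0],"claw":1}
  ]
}}

```text
clock: 2.9
tcp_pos: [0.4516, -0.22, 0.181]
orientation: [0.813, 3.034, -0.001]
contact_force: [0.6, 1.1, 0.7]
grip_width: 0.0852
gripper_force: 0.0
```

Request:
{"method": "drive_tool", "body": {
  "rows": [
    {"offset":[-0.289,-0.503,0.599],"rotation":[0,0,0],"claw":1},
    {"offset":[-0.289,-0.503,0.599],"rotation":[0,0,0],"claw":1},
    {"offset":[-0.289,-0.503,0.599],"rotation":[0,0,0],"claw":1},
    {"offset":[-0.289,-0.503,0.599],"rotation":[0,0,0],"claw":1},
    {"offset":[-0.289,-0.503,0.599],"rotation":[0,0,0],"claw":1},
    {"offset":[-0.289,-0.503,0.599],"rotation":[0,0,0],"claw":1}
  ]
}}

```text
clock: 3.4
tcp_pos: [0.452, -0.3038, 0.0914]
orientation: [-0.806, -3.036, -0.003]
contact_force: [0.2, 1.0, 0.2]
grip_width: 0.085
gripper_force: 0.0
```

```bash
python3 - <<'E'
from plan import *
plan([(.449,-.307,.03,60),(.449,-.307,.0,60)])
f=snap('wrist','w1.png');print(f['f'],np.round(f['R'],2).tolist(),np.round(f['t'],3))
E
```

```text
now [ 0.452  -0.3038  0.0914] yaw 60.26 t 3.4 grip 0.085
(0.449, -0.307, 0.03, 60) off [0.006, -0.029, 0.41] rot [0.001, -0.0, 0.002] 
(0.449, -0.307, 0.0, 60) off [-0.0, -0.0, 0.2] rot [-0.0, -0.0, 0.0] 
334.67765333328936 [[0.5, 0.87, 0.0], [0.82, -0.47, 0.32], [0.28, -0.16, -0.95]] [ 0.04  -0.51   0.074]
```

View pics/w1.png

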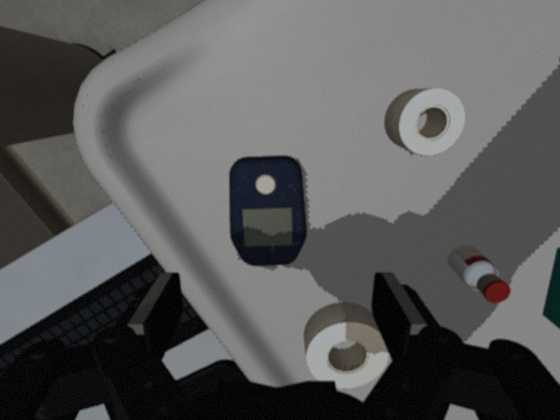

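The wrist view shows the meter at (268,210), screen at (267,228), between the finger lines; the wide roll at (345,355) and small roll at (428,120) are clear of the finger path.

```bash
python3 - <<'E'
from plan import *
f=snap('wrist');W=cloud(f)
m=((W[...,2]>.012)&(W[...,2]<.03)&(f['frame'].max(2)<255)).astype(np.uint8)
m[:140]=0;m[280:]=0;m[:,:215]=0;m[:,320:]=0
p=W[m>0];r=cv2.minAreaRect(p[:,:2].astype(np.float32));print(r,p.mean(0))
plan([(r[0][0],r[0][1],.03,60),(*r[0],.0,60)])
E
```

```text
((0.44551801681518555, -0.3082102835178375), (0.05470722168684006, 0.07987291365861893), 61.84730529785156) [ 0.44252111 -0.30670209  0.01641645]
now [ 0.4521 -0.3043  0.0926] yaw 60.28 t 3.5 grip 0.0852
(0.44551801681518555, -0.3082102835178375, 0.03, 60) off [0.026, -0.045, 0.417] rot [0.001, 0.001, 0.002] 
(0.44551801681518555, -0.3082102835178375, 0.0, 60) off [0.0, -0.0, 0.2] rot [-0.0, -0.0, 0.0]
```

Request:
{"method": "drive_tool", "body": {
  "rows": [
    {"offset":[0.02,-0.04,0.15],"rotation":[0,0,-0.008],"claw":1},
    {"offset":[0.02,-0.04,0.3],"rotation":[0,0,-0.008],"claw":1},
    {"offset":[0.02,-0.04,0.42],"rotation":[0,0,-0.008],"claw":1},
    {"offset":[0.02,-0.04,0.5],"rotation":[0,0,-0.008],"claw":1},
    {"offset":[0.02,-0.04,0.56],"rotation":[0,0,-0.008],"claw":1},
    {"offset":[0.02,-0.04,0.59],"rotation":[0,0,-0.008],"claw":1},
    {"offset":[0.02,-0.04,0.6],"rotation":[0,0,-0.008],"claw":1},
    {"offset":[0.02,-0.04,0.6],"rotation":[0,0,-0.008],"claw":1}
  ]
}}

```text
clock: 4.17
tcp_pos: [0.4448, -0.3104, 0.0019]
orientation: [0.787, 3.041, -0.0]
contact_force: [-0.8, 0.3, -0.2]
grip_width: 0.0855
gripper_force: 0.0
```

Request:
{"method": "drive_tool", "body": {
  "rows": [
    {"offset":[0,0,0],"rotation":[0,0,0],"claw":0.5},
    {"offset":[0,0,0],"rotation":[0,0,0],"claw":0.5},
    {"offset":[0,0,0],"rotation":[0,0,0],"claw":0.4},
    {"offset":[0,0,0],"rotation":[0,0,0],"claw":0.4},
    {"offset":[0,0,0],"rotation":[0,0,0],"claw":0.4},
    {"offset":[0,0,0],"rotation":[0,0,0],"claw":0.4}
  ]
}}

```text
clock: 4.67
tcp_pos: [0.4448, -0.3106, 0.0029]
orientation: [0.787, 3.04, 0.001]
contact_force: [-1.9, 2.2, 11.3]
grip_width: 0.0508
gripper_force: 60.7
```

```bash
python3 - <<'E'
from plan import *
plan([(.45,-.29,.13,61),(.45,-.15,.17,45),(.46,0,.17,30),(.47,.14,.17,15),(.5,.28,.17,0),(.513,.314,.08,0)])
E
```

```text
now [ 0.4448 -0.3106  0.0029] yaw 60.96 t 4.67 grip 0.0508
(0.45, -0.29, 0.13, 61) off [0.036, 0.138, -0.848] rot [0.0, 0.001, -0.0] 
(0.45, -0.15, 0.17, 45) off [0.453, 0.816, -0.265] rot [0.0, -0.0, 0.139] 
(0.46, 0, 0.17, 30) off [0.659, 0.754, 0.001] rot [0.0, -0.001, 0.131] 
(0.47, 0.14, 0.17, 15) off [0.775, 0.525, -0.001] rot [0.0, 0.0, 0.131] 
(0.5, 0.28, 0.17, 0) off [0.85, 0.435, 0.0] rot [0.0, 0.0, 0.131] 
(0.513, 0.314, 0.08, 0) off [0.227, 0.086, 0.6] rot [0.0, 0.0, -0.0]
```

Request:
{"method": "drive_tool", "body": {
  "rows": [
    {"offset":[0,0,-0.1],"rotation":[0,0,0],"claw":0.4},
    {"offset":[0,0,-0.25],"rotation":[0,0,0],"claw":0.4},
    {"offset":[0.02,0.07,-0.45],"rotation":[0,0,0],"claw":0.4},
    {"offset":[0.036,0.138,-0.65],"rotation":[0,0,0],"claw":0.4},
    {"offset":[0.036,0.138,-0.85],"rotation":[0,0,0],"claw":0.4},
    {"offset":[0.036,0.138,-0.85],"rotation":[0,0,0],"claw":0.4}
  ]
}}

```text
clock: 5.17
tcp_pos: [0.4527, -0.2911, 0.1344]
orientation: [0.785, 3.033, -0.002]
contact_force: [0.6, 0.0, -1.1]
grip_width: 0.0501
gripper_force: 61.9
```

Request:
{"method": "drive_tool", "body": {
  "rows": [
    {"offset":[0.1,0.2,-0.07],"rotation":[0,0,0.035],"claw":0.4},
    {"offset":[0.22,0.4,-0.13],"rotation":[0,0,0.07],"claw":0.4},
    {"offset":[0.34,0.6,-0.2],"rotation":[0,0,0.1],"claw":0.4},
    {"offset":[0.453,0.816,-0.265],"rotation":[0,0,0.139],"claw":0.4},
    {"offset":[0.453,0.816,-0.265],"rotation":[0,0,0.139],"claw":0.4},
    {"offset":[0.453,0.816,-0.265],"rotation":[0,0,0.139],"claw":0.4}
  ]
}}

```text
clock: 5.67
tcp_pos: [0.4504, -0.1473, 0.1692]
orientation: [1.193, 2.905, 0.002]
contact_force: [0.4, -0.8, -1.3]
grip_width: 0.0504
gripper_force: 61.9
```

Request:
{"method": "drive_tool", "body": {
  "rows": [
    {"offset":[0.16,0.19,0],"rotation":[0,0,0.035],"claw":0.4},
    {"offset":[0.33,0.38,0],"rotation":[0,0,0.065],"claw":0.4},
    {"offset":[0.5,0.57,0],"rotation":[0,0,0.1],"claw":0.4},
    {"offset":[0.659,0.754,0],"rotation":[0,0,0.131],"claw":0.4},
    {"offset":[0.659,0.754,0],"rotation":[0,0,0.131],"claw":0.4},
    {"offset":[0.659,0.754,0],"rotation":[0,0,0.131],"claw":0.4}
  ]
}}

```text
clock: 6.17
tcp_pos: [0.4599, 0.001, 0.1684]
orientation: [-1.565, -2.724, 0.0]
contact_force: [-0.8, -1.5, 0.4]
grip_width: 0.0499
gripper_force: 61.9
```

Request:
{"method": "drive_tool", "body": {
  "rows": [
    {"offset":[0.19,0.13,0],"rotation":[0,0,0.035],"claw":0.4},
    {"offset":[0.38,0.26,0],"rotation":[0,0,0.065],"claw":0.4},
    {"offset":[0.58,0.39,0],"rotation":[0,0,0.1],"claw":0.4},
    {"offset":[0.775,0.525,0],"rotation":[0,0,0.131],"claw":0.4},
    {"offset":[0.775,0.525,0],"rotation":[0,0,0.131],"claw":0.4},
    {"offset":[0.775,0.525,0],"rotation":[0,0,0.131],"claw":0.4}
  ]
}}

```text
clock: 6.67
tcp_pos: [0.4703, 0.14, 0.1684]
orientation: [1.909, 2.494, -0.001]
contact_force: [-0.2, -0.3, -0.6]
grip_width: 0.0506
gripper_force: 61.9
```

Request:
{"method": "drive_tool", "body": {
  "rows": [
    {"offset":[0.2,0.11,0],"rotation":[0,0,0.035],"claw":0.4},
    {"offset":[0.42,0.22,0],"rotation":[0,0,0.065],"claw":0.4},
    {"offset":[0.64,0.33,0],"rotation":[0,0,0.1],"claw":0.4},
    {"offset":[0.85,0.435,0],"rotation":[0,0,0.131],"claw":0.4},
    {"offset":[0.85,0.435,0],"rotation":[0,0,0.131],"claw":0.4},
    {"offset":[0.85,0.435,0],"rotation":[0,0,0.131],"claw":0.4}
  ]
}}

```text
clock: 7.17
tcp_pos: [0.5007, 0.2793, 0.1683]
orientation: [2.219, 2.222, -0.001]
contact_force: [0.5, -1.1, -0.4]
grip_width: 0.0502
gripper_force: 61.9
```

```bash
python3 - <<'E'
from plan import *
plan([(.513,.314,.08,0),(.513,.314,.008,0)])
f=snap('wrist','w2.png')
E
```

```text
now [0.5007 0.2793 0.1683] yaw 0.07 t 7.17 grip 0.0502
(0.513, 0.314, 0.08, 0) off [0.232, 0.082, 0.588] rot [0.0, 0.001, 0.001] 
(0.513, 0.314, 0.008, 0) off [-0.0, -0.0, 0.48] rot [0.0, -0.0, -0.0]
```

View pics/w2.png

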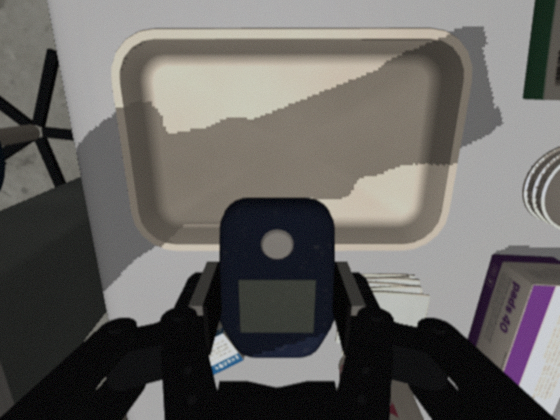

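The meter is held level between the pads, (277,277) in the picture, with the tray beyond it. I'll measure the meter's offset from the TCP and the tray's frame.

```bash
python3 - <<'E'
from plan import *
f=snap('wrist');W=cloud(f);fr=f['frame'].astype(int)
o=get_obs();p=o['tcp_pos']
m=((W[...,2]>.14)&(W[...,2]<.2)).astype(np.uint8);m[:190]=0;m[365:]=0;m[:,:222]=0;m[:,333:]=0
q=W[m>0];top=q[q[:,2]>np.median(q[:,2])-.004]
for i in range(3):print('xyz'[i],np.round(np.percentile(top[:,i],[1,50,99])-p[i],4))
W0=np.load('w0.npy')
m=((W0[...,2]>.022)&(W0[...,2]<.034)).astype(np.uint8);m[:160]=0;m[285:]=0;m[:,:150]=0;m[:,236:]=0
n,l,s,c=cv2.connectedComponentsWithStats(m);k=1+s[1:,4].argmax();t=W0[l==k]
print('tray',cv2.minAreaRect(t[:,:2].astype(np.float32)),t[:,2].max())
# rim seen from the wrist
m=((W[...,2]>.022)&(W[...,2]<.034)).astype(np.uint8);m[:, :100]=0;m[:,480:]=0;m[262:]=0
n,l,s,c=cv2.connectedComponentsWithStats(m);k=1+s[1:,4].argmax();t=W[l==k];print('tray wrist',cv2.minAreaRect(t[:,:2].astype(np.float32)))
fl=W0[200:245,170:212,2];print('floor',np.nanmedian(fl))
E
```

```text
x [-0.0243 -0.0005  0.0234]
y [-0.0352  0.0069  0.0397]
z [0.0104 0.0134 0.0154]
tray ((0.5131476521492004, 0.31448519229888916), (0.28462544083595276, 0.18867509067058563), 0.13472482562065125) 0.03397926358085219
tray wrist ((0.5113897323608398, 0.3162371516227722), (0.28696054220199585, 0.18695111572742462), 0.31719347834587097)
floor 0.0017290807476483588
```

Request:
{"method": "drive_tool", "body": {
  "rows": [
    {"offset":[0.08,0.03,0.15],"rotation":[0,0,0],"claw":0.4},
    {"offset":[0.16,0.06,0.3],"rotation":[0,0,0],"claw":0.4},
    {"offset":[0.22,0.08,0.5],"rotation":[0,0,0],"claw":0.4},
    {"offset":[0.225,0.08,0.7],"rotation":[0,0,0],"claw":0.4},
    {"offset":[0.225,0.08,0.85],"rotation":[0,0,0],"claw":0.4},
    {"offset":[0.225,0.08,0.93],"rotation":[0,0,0],"claw":0.4},
    {"offset":[0.225,0.08,0.97],"rotation":[0,0,0],"claw":0.4},
    {"offset":[0.225,0.08,0.99],"rotation":[0,0,0],"claw":0.4},
    {"offset":[0.225,0.08,0.99],"rotation":[0,0,0],"claw":0.4}
  ]
}}

```text
clock: 8.02
tcp_pos: [0.5124, 0.3131, 0.0209]
orientation: [2.223, 2.22, 0.001]
contact_force: [0.3, -0.3, -0.2]
grip_width: 0.0503
gripper_force: 61.9
```

Request:
{"method": "drive_tool", "body": {
  "rows": [
    {"offset":[0,0,0.013],"rotation":[0,0,0],"claw":0.4},
    {"offset":[0,0,0.027],"rotation":[0,0,0],"claw":0.4},
    {"offset":[0,0,0.04],"rotation":[0,0,0],"claw":0.4},
    {"offset":[0,0,0.04],"rotation":[0,0,0],"claw":0.4}
  ]
}}

```text
clock: 8.35
tcp_pos: [0.5117, 0.3142, 0.0145]
orientation: [-2.221, -2.222, -0.001]
contact_force: [-0.2, 0.2, 0.4]
grip_width: 0.0503
gripper_force: 61.9
```

Request:
{"method": "drive_tool", "body": {
  "rows": [
    {"offset":[0,0,0.013],"rotation":[0,0,0],"claw":0.4},
    {"offset":[0,0,0.027],"rotation":[0,0,0],"claw":0.4},
    {"offset":[0,0,0.036],"rotation":[0,0,0],"claw":0.4},
    {"offset":[0,0,0.036],"rotation":[0,0,0],"claw":0.4}
  ]
}}

```text
clock: 8.68
tcp_pos: [0.5114, 0.3139, 0.0085]
orientation: [-2.221, -2.221, 0.001]
contact_force: [0.1, 0.5, -0.3]
grip_width: 0.0505
gripper_force: 61.9
```

Request:
{"method": "drive_tool", "body": {
  "rows": [
    {"offset":[0,0,0.007],"rotation":[0,0,0],"claw":0.4},
    {"offset":[0,0,0.013],"rotation":[0,0,0],"claw":0.4},
    {"offset":[0,0,0.013],"rotation":[0,0,0],"claw":0.4}
  ]
}}

```text
clock: 8.93
tcp_pos: [0.5116, 0.314, 0.0067]
orientation: [-2.221, -2.221, 0.0]
contact_force: [0.1, -1.2, -0.8]
grip_width: 0.0503
gripper_force: 61.9
```

Request:
{"method": "drive_tool", "body": {
  "rows": [
    {"offset":[0,0,0],"rotation":[0,0,0],"claw":0.85},
    {"offset":[0,0,0],"rotation":[0,0,0],"claw":0.85},
    {"offset":[0,0,0],"rotation":[0,0,0],"claw":0.85},
    {"offset":[0,0,0],"rotation":[0,0,0],"claw":0.85},
    {"offset":[0,0,-0.15],"rotation":[0,0,0],"claw":0.85},
    {"offset":[0,0,-0.4],"rotation":[0,0,0],"claw":0.9},
    {"offset":[0,0,-0.7],"rotation":[0,0,0],"claw":1},
    {"offset":[0,0,-0.95],"rotation":[0,0,0],"claw":1},
    {"offset":[0,0,-0.95],"rotation":[0,0,0],"claw":1}
  ]
}}

```text
clock: 9.68
tcp_pos: [0.5161, 0.316, 0.1575]
orientation: [2.221, 2.219, 0.02]
contact_force: [1.5, 0.8, 0.4]
grip_width: 0.0855
gripper_force: 0.0
```

```bash
python3 - <<'E'
from plan import *
f=snap('wrist','w3.png');W=cloud(f);g=snap('top');T=cloud(g)
m=((T[...,2]>.014)&(T[...,2]<.035)&(g['frame'].max(2)<90)).astype(np.uint8);m[:175]=0;m[272:]=0;m[:,:165]=0;m[:,220:]=0
t=T[m>0];print(len(t),cv2.minAreaRect(t[:,:2].astype(np.float32)) if len(t) else 0)
plan([(.46,.2,.17,30),(.432,.1,.11,31)])
E
```

```text
512 ((0.5159004330635071, 0.31078845262527466), (0.28091999888420105, 0.0766165480017662), 14.755495071411133)
now [0.5127 0.3148 0.1516] yaw 0.0 t 9.78 grip 0.0855
(0.46, 0.2, 0.17, 30) off [-0.765, -0.351, -0.126] rot [0.002, -0.001, -0.262] 
(0.432, 0.1, 0.11, 31) off [-0.484, -0.495, 0.4] rot [-0.0, -0.0, -0.008]
```

View pics/w3.png

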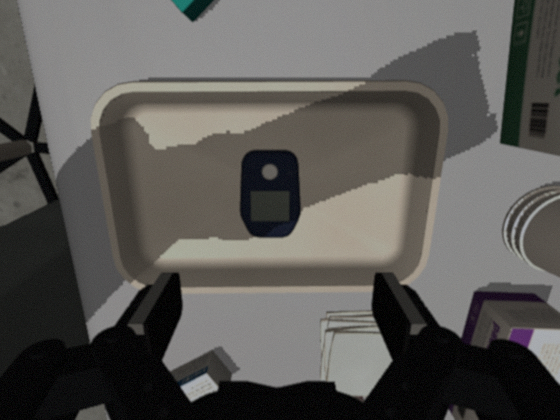

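The meter lies straight across at the tray's centre (270,193). Now the carton.

Request:
{"method": "drive_tool", "body": {
  "rows": [
    {"offset":[-0.2,-0.09,-0.126],"rotation":[0,0,-0.06],"claw":1},
    {"offset":[-0.4,-0.18,-0.126],"rotation":[0,0,-0.12],"claw":1},
    {"offset":[-0.6,-0.27,-0.126],"rotation":[0,0,-0.18],"claw":1},
    {"offset":[-0.765,-0.35,-0.126],"rotation":[0,0,-0.262],"claw":1},
    {"offset":[-0.765,-0.35,-0.126],"rotation":[0,0,-0.262],"claw":1},
    {"offset":[-0.765,-0.35,-0.126],"rotation":[0,0,-0.262],"claw":1},
    {"offset":[-0.765,-0.35,-0.126],"rotation":[0,0,-0.262],"claw":1}
  ]
}}

```text
clock: 10.37
tcp_pos: [0.4587, 0.1993, 0.1676]
orientation: [-1.572, -2.719, 0.001]
contact_force: [0.9, 1.3, 0.6]
grip_width: 0.0855
gripper_force: 0.0
```

Request:
{"method": "drive_tool", "body": {
  "rows": [
    {"offset":[-0.24,-0.25,0.1],"rotation":[0,0,-0.008],"claw":1},
    {"offset":[-0.48,-0.495,0.3],"rotation":[0,0,-0.008],"claw":1},
    {"offset":[-0.484,-0.495,0.4],"rotation":[0,0,-0.008],"claw":1},
    {"offset":[-0.484,-0.495,0.4],"rotation":[0,0,-0.008],"claw":1},
    {"offset":[-0.484,-0.495,0.4],"rotation":[0,0,-0.008],"claw":1}
  ]
}}

```text
clock: 10.78
tcp_pos: [0.43, 0.0983, 0.1068]
orientation: [-1.552, -2.729, 0.006]
contact_force: [1.3, 0.4, 1.0]
grip_width: 0.0854
gripper_force: 0.0
```

```bash
python3 - <<'E'
from plan import *
f=snap('wrist','w4.png');W=cloud(f)
m=((W[...,2]>.027)&(W[...,2]<.04)&(abs(W[...,0]-.432)<.06)&(abs(W[...,1]-.1)<.06)).astype(np.uint8)
p=W[m>0];print(len(p),cv2.minAreaRect(p[:,:2].astype(np.float32)))
plan([(.432,.1,.008,31)])
E
```

```text
5083 ((0.42916467785835266, 0.10148748010396957), (0.062014639377593994, 0.04035479202866554), 31.113489151000977)
now [0.4314 0.0999 0.1078] yaw 30.9 t 10.83 grip 0.0853
(0.432, 0.1, 0.008, 31) off [-0.001, 0.004, 0.665] rot [-0.001, 0.0, -0.001]
```

Request:
{"method": "drive_tool", "body": {
  "rows": [
    {"offset":[0,0,0.15],"rotation":[0,0,0],"claw":1},
    {"offset":[0,0,0.3],"rotation":[0,0,0],"claw":1},
    {"offset":[0,0,0.45],"rotation":[0,0,0],"claw":1},
    {"offset":[0,0,0.55],"rotation":[0,0,0],"claw":1},
    {"offset":[0,0,0.63],"rotation":[0,0,0],"claw":1},
    {"offset":[0,0,0.665],"rotation":[0,0,0],"claw":1},
    {"offset":[0,0,0.665],"rotation":[0,0,0],"claw":1},
    {"offset":[0,0,0.665],"rotation":[0,0,0],"claw":0.6},
    {"offset":[0,0,0.665],"rotation":[0,0,0],"claw":0.55},
    {"offset":[0,0,0.665],"rotation":[0,0,0],"claw":0.55},
    {"offset":[0,0,0.665],"rotation":[0,0,0],"claw":0.55},
    {"offset":[0,0,0.665],"rotation":[0,0,0],"claw":0.55}
  ],
  "force": 40
}}

```text
clock: 11.83
tcp_pos: [0.4321, 0.1, 0.0095]
orientation: [1.548, 2.733, 0.003]
contact_force: [-1.1, 1.5, 7.0]
grip_width: 0.0612
gripper_force: 44.2
```

```bash
python3 - <<'E'
from plan import *
plan([(.432,.1,.13,31),(.46,.19,.19,60),(.56,.28,.19,90),(.587,.314,.09,90)])
E
```

```text
now [0.4321 0.1    0.0095] yaw 30.96 t 11.83 grip 0.0612
(0.432, 0.1, 0.13, 31) off [0.001, 0.001, -0.803] rot [0.001, -0.0, -0.0] 
(0.46, 0.19, 0.19, 60) off [0.418, 0.469, -0.4] rot [0.0, -0.0, -0.253] 
(0.56, 0.28, 0.19, 90) off [-0.276, 0.853, 0.0] rot [0.0, 0.0, -0.262] 
(0.587, 0.314, 0.09, 90) off [-0.18, 0.227, 0.667] rot [0.0, 0.0, -0.0]
```

Request:
{"method": "drive_tool", "body": {
  "rows": [
    {"offset":[0,0,-0.1],"rotation":[0,0,0],"claw":0.55},
    {"offset":[0,0,-0.3],"rotation":[0,0,0],"claw":0.55},
    {"offset":[0,0,-0.55],"rotation":[0,0,0],"claw":0.55},
    {"offset":[0,0,-0.8],"rotation":[0,0,0],"claw":0.55},
    {"offset":[0,0,-0.8],"rotation":[0,0,0],"claw":0.55}
  ]
}}

```text
clock: 12.25
tcp_pos: [0.435, 0.1002, 0.1345]
orientation: [1.547, 2.728, 0.014]
contact_force: [0.6, 0.0, -1.4]
grip_width: 0.0614
gripper_force: 44.1
```

Request:
{"method": "drive_tool", "body": {
  "rows": [
    {"offset":[0.1,0.1,-0.1],"rotation":[0,0,-0.06],"claw":0.55},
    {"offset":[0.2,0.23,-0.2],"rotation":[0,0,-0.12],"claw":0.55},
    {"offset":[0.3,0.35,-0.3],"rotation":[0,0,-0.18],"claw":0.55},
    {"offset":[0.418,0.469,-0.4],"rotation":[0,0,-0.253],"claw":0.55},
    {"offset":[0.418,0.469,-0.4],"rotation":[0,0,-0.253],"claw":0.55},
    {"offset":[0.418,0.469,-0.4],"rotation":[0,0,-0.253],"claw":0.55}
  ]
}}

```text
clock: 12.75
tcp_pos: [0.4597, 0.1907, 0.1893]
orientation: [0.811, 3.034, 0.003]
contact_force: [0.1, -0.6, -1.2]
grip_width: 0.061
gripper_force: 44.1
```

Request:
{"method": "drive_tool", "body": {
  "rows": [
    {"offset":[-0.07,0.2,0],"rotation":[0,0,-0.06],"claw":0.55},
    {"offset":[-0.14,0.42,0],"rotation":[0,0,-0.12],"claw":0.55},
    {"offset":[-0.2,0.63,0],"rotation":[0,0,-0.18],"claw":0.55},
    {"offset":[-0.276,0.853,0],"rotation":[0,0,-0.262],"claw":0.55},
    {"offset":[-0.276,0.853,0],"rotation":[0,0,-0.262],"claw":0.55},
    {"offset":[-0.276,0.853,0],"rotation":[0,0,-0.262],"claw":0.55},
    {"offset":[-0.276,0.853,0],"rotation":[0,0,-0.262],"claw":0.55}
  ]
}}

```text
clock: 13.33
tcp_pos: [0.5584, 0.2771, 0.1873]
orientation: [-0.008, -3.139, 0.003]
contact_force: [-0.9, -0.5, -0.7]
grip_width: 0.0613
gripper_force: 44.0
```

```bash
python3 - <<'E'
from plan import *
f=snap('wrist','w5.png');W=cloud(f);o=get_obs();p=o['tcp_pos']
T=cloud(snap('top'))
m=(W[...,2]>p[2]+.01)&(W[...,2]<p[2]+.045)&(abs(W[...,0]-p[0])<.03)&(abs(W[...,1]-p[1])<.03)
q=W[m];z0=np.median(q[:,2]);print('top-tcp',z0-p[2],len(q));t=q[abs(q[:,2]-z0)<.003]
print('x',np.percentile(t[:,0],[1,99])-p[0]); A=np.c_[t[:,:2]-t[:,:2].mean(0),np.ones(len(t))];print('slopes',np.linalg.lstsq(A,t[:,2],rcond=None)[0])
m=(W[...,2]>.012)&(W[...,2]<.03)&(abs(W[...,0]-.513)<.05)&(abs(W[...,1]-.314)<.05)
if m.sum()>50: print('meter',cv2.minAreaRect(W[m][:,:2].astype(np.float32)))
m=(abs(W[...,0]-.6)<.02)&(abs(W[...,1]-.33)<.04)&(W[...,2]<.02);print('floor',np.nanmedian(W[m][:,2]))
plan([(.587,.314,.09,90),(.587,.314,.02,90)])
E
```

```text
top-tcp 0.023473167931607614 14047
x [-0.0230592   0.01619723]
slopes [ 0.00606455 -0.00283491  0.21121212]
meter ((0.5104172229766846, 0.3134680986404419), (0.08001524955034256, 0.054596759378910065), 89.44950103759766)
floor 0.0010640290214417088
now [0.5584 0.2773 0.1881] yaw 89.74 t 13.43 grip 0.0611
(0.587, 0.314, 0.09, 90) off [-0.191, 0.247, 0.653] rot [-0.001, -0.001, -0.002] 
(0.587, 0.314, 0.02, 90) off [0.001, -0.001, 0.467] rot [0.0, 0.0, -0.0]
```

View pics/w5.png

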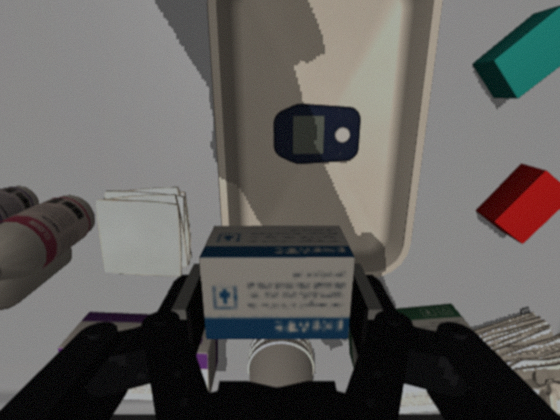

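The meter sits true at the centre (318,133); the carton is held level, (278,290).

Request:
{"method": "drive_tool", "body": {
  "rows": [
    {"offset":[-0.1,0.12,0.1],"rotation":[0,0,0],"claw":0.55},
    {"offset":[-0.214,0.245,0.25],"rotation":[0,0,0],"claw":0.55},
    {"offset":[-0.214,0.245,0.45],"rotation":[0,0,0],"claw":0.55},
    {"offset":[-0.214,0.245,0.65],"rotation":[0,0,0],"claw":0.55},
    {"offset":[-0.214,0.245,0.82],"rotation":[0,0,0],"claw":0.55},
    {"offset":[-0.214,0.245,0.93],"rotation":[0,0,0],"claw":0.55},
    {"offset":[-0.214,0.245,0.98],"rotation":[0,0,0],"claw":0.55},
    {"offset":[-0.214,0.245,0.98],"rotation":[0,0,0],"claw":0.55},
    {"offset":[-0.214,0.245,0.98],"rotation":[0,0,0],"claw":0.55}
  ]
}}

```text
clock: 14.18
tcp_pos: [0.5915, 0.3156, 0.0424]
orientation: [0.003, 3.141, 0.0]
contact_force: [0.6, -0.1, 0.2]
grip_width: 0.0609
gripper_force: 44.1
```

Request:
{"method": "drive_tool", "body": {
  "rows": [
    {"offset":[0,0,0.03],"rotation":[0,0,0],"claw":0.55},
    {"offset":[0,0,0.06],"rotation":[0,0,0],"claw":0.55},
    {"offset":[0,0,0.09],"rotation":[0,0,0],"claw":0.55},
    {"offset":[0,0,0.12],"rotation":[0,0,0],"claw":0.55},
    {"offset":[0,0,0.14],"rotation":[0,0,0],"claw":0.55},
    {"offset":[0,0,0.15],"rotation":[0,0,0],"claw":0.55},
    {"offset":[0,0,0.15],"rotation":[0,0,0],"claw":0.55}
  ]
}}

```text
clock: 14.77
tcp_pos: [0.5911, 0.3157, 0.0185]
orientation: [-0.001, -3.141, 0.001]
contact_force: [-0.2, -0.1, -0.2]
grip_width: 0.0612
gripper_force: 44.1
```

Request:
{"method": "drive_tool", "body": {
  "rows": [
    {"offset":[0,-0.005,0.007],"rotation":[0,0,0],"claw":0.55},
    {"offset":[0,-0.01,0.013],"rotation":[0,0,0],"claw":0.55},
    {"offset":[0,-0.01,0.02],"rotation":[0,0,0],"claw":0.55},
    {"offset":[0,-0.01,0.02],"rotation":[0,0,0],"claw":0.55}
  ]
}}

```text
clock: 15.1
tcp_pos: [0.5913, 0.3142, 0.0159]
orientation: [-0.002, -3.142, 0.0]
contact_force: [-0.2, 0.1, -0.2]
grip_width: 0.0609
gripper_force: 44.1
```

Request:
{"method": "drive_tool", "body": {
  "rows": [
    {"offset":[0,0,0],"rotation":[0,0,0],"claw":0.9},
    {"offset":[0,0,0],"rotation":[0,0,0],"claw":0.9},
    {"offset":[0,0,0],"rotation":[0,0,0],"claw":0.9},
    {"offset":[0,0,0],"rotation":[0,0,0],"claw":0.9},
    {"offset":[0,0,-0.15],"rotation":[0,0,0],"claw":0.9},
    {"offset":[0,0,-0.4],"rotation":[0,0,0],"claw":0.9},
    {"offset":[0,0,-0.7],"rotation":[0,0,0],"claw":1},
    {"offset":[0,0,-0.98],"rotation":[0,0,0],"claw":1},
    {"offset":[0,0,-0.98],"rotation":[0,0,0],"claw":1}
  ]
}}

```text
clock: 15.85
tcp_pos: [0.5957, 0.3164, 0.172]
orientation: [0.002, 3.13, 0.011]
contact_force: [1.7, 0.8, 1.5]
grip_width: 0.0853
gripper_force: 0.0
```

```bash
python3 - <<'E'
from plan import *
T=cloud(snap('top','t6.png'))
m=(T[...,2]>.034)&(T[...,2]<.045)&(abs(T[...,0]-.588)<.06)&(abs(T[...,1]-.314)<.06)
print('carton',cv2.minAreaRect(T[m][:,:2].astype(np.float32)),np.median(T[m][:,2]))
plan([(.5,.24,.17,65),(.46,.11,.17,40),(.45,.0,.17,10),(.427,-.049,.11,10),(.426,-.049,.02,10)])
plan([(.46,.26,.17,65),(.46,.11,.17,40),(.45,.0,.17,10),(.427,-.049,.11,10),(.426,-.049,.02,10)])
E
```

```text
carton ((0.5898839235305786, 0.30561062693595886), (0.040333133190870285, 0.04833086580038071), 0.6368981599807739) 0.03830664769094962
now [0.5947 0.316  0.1694] yaw 89.93 t 15.9 grip 0.0854
(0.5, 0.24, 0.17, 65) off [0.631, -0.507, -0.012] rot [0.004, 0.004, 0.218] 
(0.46, 0.11, 0.17, 40) off [-0.126, -0.898, -0.0] rot [-0.0, -0.0, 0.218] 
(0.45, 0.0, 0.17, 10) off [-0.519, -0.522, 0.0] rot [-0.0, -0.0, 0.262] 
(0.427, -0.049, 0.11, 10) off [-0.295, -0.207, 0.4] rot [-0.0, 0.0, -0.0] 
(0.426, -0.049, 0.02, 10) off [0.001, -0.007, 0.6] rot [-0.0, 0.0, -0.0] 
now [0.5947 0.316  0.1694] yaw 89.93 t 15.9 grip 0.0854
(0.46, 0.26, 0.17, 65) off [0.897, -0.374, -0.014] rot [0.004, 0.004, 0.218] 
(0.46, 0.11, 0.17, 40) off [-0.423, -0.906, 0.0] rot [-0.0, -0.0, 0.218] 
(0.45, 0.0, 0.17, 10) off [-0.519, -0.522, 0.0] rot [-0.0, -0.0, 0.262] 
(0.427, -0.049, 0.11, 10) off [-0.296, -0.207, 0.401] rot [-0.0, 0.0, -0.0] 
(0.426, -0.049, 0.02, 10) off [0.002, -0.006, 0.6] rot [-0.0, 0.0, -0.0]
```

```bash
python3 - <<'E'
from plan import *
plan([(.49,.2,.17,90),(.46,.055,.17,90),(.427,-.049,.11,90),(.426,-.049,.015,90)])
E
```

```text
now [0.5947 0.316  0.1694] yaw 89.93 t 15.9 grip 0.0854
(0.49, 0.2, 0.17, 90) off [0.697, -0.774, -0.015] rot [0.003, 0.004, -0.001] 
(0.46, 0.055, 0.17, 90) off [0.201, -0.966, 0.0] rot [-0.0, 0.0, 0.0] 
(0.427, -0.049, 0.11, 90) off [0.22, -0.693, 0.4] rot [-0.0, 0.0, 0.0] 
(0.426, -0.049, 0.015, 90) off [0.008, -0.0, 0.634] rot [-0.0, 0.0, 0.0]
```

Request:
{"method": "drive_tool", "body": {
  "rows": [
    {"offset":[0.2,-0.22,0],"rotation":[0,0,0],"claw":1},
    {"offset":[0.45,-0.5,0],"rotation":[0,0,0],"claw":1},
    {"offset":[0.68,-0.765,0],"rotation":[0,0,0],"claw":1},
    {"offset":[0.68,-0.765,0],"rotation":[0,0,0],"claw":1},
    {"offset":[0.68,-0.765,0],"rotation":[0,0,0],"claw":1},
    {"offset":[0.68,-0.765,0],"rotation":[0,0,0],"claw":1}
  ]
}}

```text
clock: 16.4
tcp_pos: [0.4882, 0.1984, 0.1627]
orientation: [-0.004, -3.141, 0.0]
contact_force: [0.8, 0.2, 0.4]
grip_width: 0.0857
gripper_force: 0.0
```

Request:
{"method": "drive_tool", "body": {
  "rows": [
    {"offset":[0.07,-0.3,0],"rotation":[0,0,0],"claw":1},
    {"offset":[0.14,-0.6,0],"rotation":[0,0,0],"claw":1},
    {"offset":[0.2,-0.966,0],"rotation":[0,0,0],"claw":1},
    {"offset":[0.2,-0.966,0],"rotation":[0,0,0],"claw":1},
    {"offset":[0.2,-0.966,0],"rotation":[0,0,0],"claw":1}
  ]
}}

```text
clock: 16.82
tcp_pos: [0.4589, 0.0501, 0.1628]
orientation: [-0.012, -3.141, 0.003]
contact_force: [-0.0, -1.4, -0.3]
grip_width: 0.0856
gripper_force: 0.0
```

Request:
{"method": "drive_tool", "body": {
  "rows": [
    {"offset":[0.1,-0.3,0.1],"rotation":[0,0,0],"claw":1},
    {"offset":[0.22,-0.69,0.2],"rotation":[0,0,0],"claw":1},
    {"offset":[0.22,-0.69,0.35],"rotation":[0,0,0],"claw":1},
    {"offset":[0.22,-0.69,0.35],"rotation":[0,0,0],"claw":1},
    {"offset":[0.22,-0.69,0.35],"rotation":[0,0,0],"claw":1},
    {"offset":[0.22,-0.69,0.35],"rotation":[0,0,0],"claw":1}
  ]
}}

```text
clock: 17.32
tcp_pos: [0.4277, -0.0475, 0.1106]
orientation: [-0.001, 3.141, 0.0]
contact_force: [0.7, 0.3, 0.9]
grip_width: 0.0852
gripper_force: 0.0
```

```bash
python3 - <<'E'
from plan import *
W=cloud(snap('wrist','w7.png'));T=cloud(snap('top'))
m=(W[...,2]>.038)&(W[...,2]<.05)&(abs(W[...,0]-.426)<.04)&(abs(W[...,1]+.049)<.03)
print('tube',m.sum(),cv2.minEnclosingCircle(W[m][:,:2].astype(np.float32)),W[m].mean(0))
m=(T[...,2]>.034)&(T[...,2]<.045)&(abs(T[...,0]-.588)<.06)&(abs(T[...,1]-.314)<.06)
print('carton',cv2.minAreaRect(T[m][:,:2].astype(np.float32)),np.median(T[m][:,2]))
plan([(.426,-.049,.015,90)])
E
```

```text
tube 1129 ((0.4223071336746216, -0.04876101389527321), 0.013180792331695557) [ 0.42143702 -0.04834463  0.04350883]
carton ((0.5899726152420044, 0.3121506869792938), (0.061098840087652206, 0.04051816463470459), 89.90431213378906) 0.038143354154328526
now [ 0.4279 -0.0469  0.1111] yaw 90.12 t 17.42 grip 0.0857
(0.426, -0.049, 0.015, 90) off [0.014, -0.014, 0.64] rot [0.0, 0.001, 0.001]
```

Request:
{"method": "drive_tool", "body": {
  "rows": [
    {"offset":[0.02,-0.012,0.15],"rotation":[0,0,0],"claw":1},
    {"offset":[0.02,-0.012,0.3],"rotation":[0,0,0],"claw":1},
    {"offset":[0.02,-0.012,0.45],"rotation":[0,0,0],"claw":1},
    {"offset":[0.02,-0.012,0.57],"rotation":[0,0,0],"claw":0.8},
    {"offset":[0.02,-0.012,0.64],"rotation":[0,0,0],"claw":0.7},
    {"offset":[0.02,-0.012,0.67],"rotation":[0,0,0],"claw":0.6},
    {"offset":[0.02,-0.012,0.67],"rotation":[0,0,0],"claw":0.5},
    {"offset":[0.02,-0.012,0.67],"rotation":[0,0,0],"claw":0.4},
    {"offset":[0.02,-0.012,0.67],"rotation":[0,0,0],"claw":0.3},
    {"offset":[0.02,-0.012,0.67],"rotation":[0,0,0],"claw":0.15},
    {"offset":[0.02,-0.012,0.67],"rotation":[0,0,0],"claw":0.15},
    {"offset":[0.02,-0.012,0.67],"rotation":[0,0,0],"claw":0.15},
    {"offset":[0.02,-0.012,0.67],"rotation":[0,0,0],"claw":0.15},
    {"offset":[0.02,-0.012,0.67],"rotation":[0,0,0],"claw":0.15}
  ],
  "force": 30
}}

```text
clock: 18.58
tcp_pos: [0.424, -0.0501, 0.0107]
orientation: [0.001, 3.14, 0.001]
contact_force: [0.5, 0.9, 7.4]
grip_width: 0.0241
gripper_force: 29.7
```

```bash
python3 - <<'E'
from plan import *
plan([(.426,-.049,.12,90),(.45,.08,.17,90),(.45,.215,.17,90),(.438,.315,.14,90),(.438,.315,.02,90)])
E
```

```text
now [ 0.424  -0.0501  0.0107] yaw 89.97 t 18.58 grip 0.0241
(0.426, -0.049, 0.12, 90) off [-0.015, 0.008, -0.729] rot [0.0, 0.001, -0.0] 
(0.45, 0.08, 0.17, 90) off [-0.159, 0.86, -0.333] rot [0.0, -0.0, -0.0] 
(0.45, 0.215, 0.17, 90) off [0.0, 0.9, 0.001] rot [0.0, -0.0, -0.0] 
(0.438, 0.315, 0.14, 90) off [0.081, 0.667, 0.2] rot [0.0, -0.0, -0.0] 
(0.438, 0.315, 0.02, 90) off [-0.0, -0.001, 0.8] rot [0.0, -0.0, -0.0]
```

Request:
{"method": "drive_tool", "body": {
  "rows": [
    {"offset":[0,0,-0.08],"rotation":[0,0,0],"claw":0.15},
    {"offset":[0,0,-0.25],"rotation":[0,0,0],"claw":0.15},
    {"offset":[-0.015,0,-0.5],"rotation":[0,0,0],"claw":0.15},
    {"offset":[-0.015,0.008,-0.73],"rotation":[0,0,0],"claw":0.15},
    {"offset":[-0.015,0.008,-0.73],"rotation":[0,0,0],"claw":0.15}
  ]
}}

```text
clock: 19.0
tcp_pos: [0.4287, -0.0495, 0.1247]
orientation: [0.003, 3.132, 0.002]
contact_force: [1.2, 1.1, -0.3]
grip_width: 0.0245
gripper_force: 29.4
```

Request:
{"method": "drive_tool", "body": {
  "rows": [
    {"offset":[-0.04,0.2,-0.1],"rotation":[0,0,0],"claw":0.15},
    {"offset":[-0.08,0.42,-0.2],"rotation":[0,0,0],"claw":0.15},
    {"offset":[-0.12,0.64,-0.3],"rotation":[0,0,0],"claw":0.15},
    {"offset":[-0.159,0.86,-0.333],"rotation":[0,0,0],"claw":0.15},
    {"offset":[-0.159,0.86,-0.333],"rotation":[0,0,0],"claw":0.15}
  ]
}}

```text
clock: 19.42
tcp_pos: [0.4511, 0.0868, 0.1711]
orientation: [-0.012, 3.137, 0.006]
contact_force: [0.7, -0.4, 0.5]
grip_width: 0.0246
gripper_force: 29.5
```

Request:
{"method": "drive_tool", "body": {
  "rows": [
    {"offset":[0,0.22,0],"rotation":[0,0,0],"claw":0.15},
    {"offset":[0,0.44,0],"rotation":[0,0,0],"claw":0.15},
    {"offset":[0,0.66,0],"rotation":[0,0,0],"claw":0.15},
    {"offset":[0,0.9,0],"rotation":[0,0,0],"claw":0.15},
    {"offset":[0,0.9,0],"rotation":[0,0,0],"claw":0.15}
  ]
}}

```text
clock: 19.83
tcp_pos: [0.4485, 0.2223, 0.1693]
orientation: [-0.013, 3.141, 0.005]
contact_force: [-0.0, -0.2, -0.3]
grip_width: 0.0245
gripper_force: 29.6
```

Request:
{"method": "drive_tool", "body": {
  "rows": [
    {"offset":[0.03,0.2,0.06],"rotation":[0,0,0],"claw":0.15},
    {"offset":[0.06,0.45,0.15],"rotation":[0,0,0],"claw":0.15},
    {"offset":[0.08,0.667,0.2],"rotation":[0,0,0],"claw":0.15},
    {"offset":[0.08,0.667,0.2],"rotation":[0,0,0],"claw":0.15},
    {"offset":[0.08,0.667,0.2],"rotation":[0,0,0],"claw":0.15},
    {"offset":[0.08,0.667,0.2],"rotation":[0,0,0],"claw":0.15}
  ]
}}

```text
clock: 20.33
tcp_pos: [0.4374, 0.3135, 0.139]
orientation: [-0.002, -3.141, 0.002]
contact_force: [-0.3, -1.5, -0.5]
grip_width: 0.0246
gripper_force: 29.6
```

```bash
python3 - <<'E'
from plan import *
W=cloud(snap('wrist','w8.png'));p=get_obs()['tcp_pos']
m=(W[...,2]>p[2]+.02)&(W[...,2]<p[2]+.05)&(abs(W[...,0]-p[0])<.03)&(abs(W[...,1]-p[1])<.013)
q=W[m];z0=np.percentile(q[:,2],90);q=q[q[:,2]>z0-.003];print('tube top-tcp',z0-p[2],q[:,:2].mean(0)-p[:2])
plan([(.438,.315,.04,90),(.438,.315,.016,90)])
E
```

```text
tube top-tcp 0.03387534333491929 [-2.89294838e-03 -8.91227853e-05]
now [0.4378 0.313  0.1393] yaw 89.86 t 20.38 grip 0.0245
(0.438, 0.315, 0.04, 90) off [-0.002, 0.014, 0.662] rot [-0.001, -0.0, -0.001] 
(0.438, 0.315, 0.016, 90) off [0.0, -0.0, 0.16] rot [0.0, -0.0, -0.0]
```

View pics/w8.png

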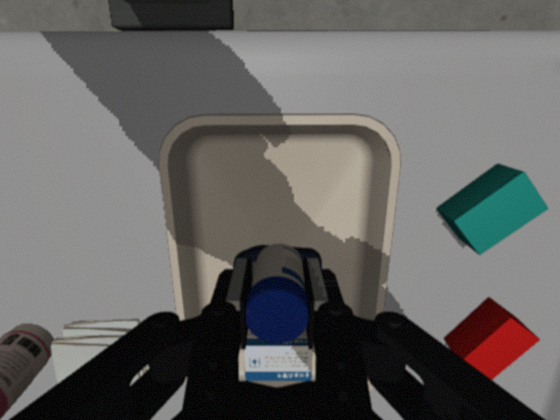

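The tube hangs upright in the pads (277,300), with the tray below clear on its near side. Lower and release.

Request:
{"method": "drive_tool", "body": {
  "rows": [
    {"offset":[-0.01,0.01,0.15],"rotation":[0,0,0],"claw":0.15},
    {"offset":[-0.01,0.01,0.35],"rotation":[0,0,0],"claw":0.15},
    {"offset":[-0.01,0.01,0.55],"rotation":[0,0,0],"claw":0.15},
    {"offset":[-0.01,0.01,0.67],"rotation":[0,0,0],"claw":0.15},
    {"offset":[-0.01,0.01,0.74],"rotation":[0,0,0],"claw":0.15},
    {"offset":[-0.01,0.01,0.79],"rotation":[0,0,0],"claw":0.15},
    {"offset":[-0.01,0.01,0.815],"rotation":[0,0,0],"claw":0.15},
    {"offset":[-0.01,0.01,0.82],"rotation":[0,0,0],"claw":0.15},
    {"offset":[-0.01,0.01,0.82],"rotation":[0,0,0],"claw":0.15}
  ]
}}

```text
clock: 21.13
tcp_pos: [0.4396, 0.3165, 0.0173]
orientation: [0.002, 3.14, 0.001]
contact_force: [0.3, 0.5, 0.2]
grip_width: 0.0243
gripper_force: 29.6
```

Request:
{"method": "drive_tool", "body": {
  "rows": [
    {"offset":[0,-0.01,0.007],"rotation":[0,0,0],"claw":0.15},
    {"offset":[0,-0.01,0.011],"rotation":[0,0,0],"claw":0.15},
    {"offset":[0,-0.01,0.011],"rotation":[0,0,0],"claw":0.15},
    {"offset":[0,-0.01,0.011],"rotation":[0,0,0],"claw":0.3},
    {"offset":[0,-0.01,0.011],"rotation":[0,0,0],"claw":0.5},
    {"offset":[0,-0.01,0.011],"rotation":[0,0,0],"claw":0.7},
    {"offset":[0,-0.01,0.011],"rotation":[0,0,0],"claw":0.7},
    {"offset":[0,-0.01,0.011],"rotation":[0,0,0],"claw":0.7},
    {"offset":[0,-0.01,-0.1],"rotation":[0,0,0],"claw":0.8},
    {"offset":[0,-0.01,-0.3],"rotation":[0,0,0],"claw":0.8},
    {"offset":[0,-0.01,-0.6],"rotation":[0,0,0],"claw":1},
    {"offset":[0,-0.01,-0.95],"rotation":[0,0,0],"claw":1},
    {"offset":[0,-0.01,-0.95],"rotation":[0,0,0],"claw":1}
  ]
}}

```text
clock: 22.22
tcp_pos: [0.4413, 0.3164, 0.1646]
orientation: [0.002, 3.136, 0.008]
contact_force: [0.9, 0.5, 0.2]
grip_width: 0.0858
gripper_force: 0.0
```

```bash
python3 - <<'E'
from plan import *
plan([(.45,.18,.17,90),(.45,.04,.17,90),(.45,-.1,.17,90),(.442,-.191,.11,90)])
E
```

```text
now [0.4413 0.3164 0.1646] yaw 89.92 t 22.22 grip 0.0858
(0.45, 0.18, 0.17, 90) off [-0.06, -0.909, -0.041] rot [0.003, 0.003, -0.001] 
(0.45, 0.04, 0.17, 90) off [0.001, -0.933, 0.001] rot [-0.0, -0.0, 0.0] 
(0.45, -0.1, 0.17, 90) off [0.001, -0.934, 0.001] rot [-0.0, -0.0, 0.0] 
(0.442, -0.191, 0.11, 90) off [0.053, -0.606, 0.4] rot [-0.0, -0.0, 0.0]
```

Request:
{"method": "drive_tool", "body": {
  "rows": [
    {"offset":[-0.02,-0.3,-0.02],"rotation":[0,0,0],"claw":1},
    {"offset":[-0.04,-0.6,-0.04],"rotation":[0,0,0],"claw":1},
    {"offset":[-0.06,-0.91,-0.04],"rotation":[0,0,0],"claw":1},
    {"offset":[-0.06,-0.91,-0.04],"rotation":[0,0,0],"claw":1},
    {"offset":[-0.06,-0.91,-0.04],"rotation":[0,0,0],"claw":1}
  ]
}}

```text
clock: 22.63
tcp_pos: [0.448, 0.1738, 0.1651]
orientation: [-0.012, -3.141, 0.002]
contact_force: [-1.1, -0.5, 0.6]
grip_width: 0.0855
gripper_force: 0.0
```

Request:
{"method": "drive_tool", "body": {
  "rows": [
    {"offset":[0,-0.3,0],"rotation":[0,0,0],"claw":1},
    {"offset":[0,-0.6,0],"rotation":[0,0,0],"claw":1},
    {"offset":[0,-0.93,0],"rotation":[0,0,0],"claw":1},
    {"offset":[0,-0.93,0],"rotation":[0,0,0],"claw":1},
    {"offset":[0,-0.93,0],"rotation":[0,0,0],"claw":1}
  ]
}}

```text
clock: 23.05
tcp_pos: [0.4476, 0.0356, 0.165]
orientation: [-0.01, -3.142, 0.001]
contact_force: [0.2, -0.8, -0.1]
grip_width: 0.0852
gripper_force: 0.0
```

Request:
{"method": "drive_tool", "body": {
  "rows": [
    {"offset":[0,-0.3,0],"rotation":[0,0,0],"claw":1},
    {"offset":[0,-0.6,0],"rotation":[0,0,0],"claw":1},
    {"offset":[0,-0.93,0],"rotation":[0,0,0],"claw":1},
    {"offset":[0,-0.93,0],"rotation":[0,0,0],"claw":1},
    {"offset":[0,-0.93,0],"rotation":[0,0,0],"claw":1}
  ]
}}

```text
clock: 23.47
tcp_pos: [0.4482, -0.1032, 0.1652]
orientation: [0.008, 3.141, -0.002]
contact_force: [-0.0, -0.4, 0.1]
grip_width: 0.0851
gripper_force: 0.0
```

Request:
{"method": "drive_tool", "body": {
  "rows": [
    {"offset":[0.03,-0.3,0.1],"rotation":[0,0,0],"claw":1},
    {"offset":[0.053,-0.6,0.25],"rotation":[0,0,0],"claw":1},
    {"offset":[0.053,-0.606,0.4],"rotation":[0,0,0],"claw":1},
    {"offset":[0.053,-0.606,0.4],"rotation":[0,0,0],"claw":1},
    {"offset":[0.053,-0.606,0.4],"rotation":[0,0,0],"claw":1},
    {"offset":[0.053,-0.606,0.4],"rotation":[0,0,0],"claw":1}
  ]
}}

```text
clock: 23.97
tcp_pos: [0.4408, -0.1893, 0.1052]
orientation: [-0.003, 3.142, 0.002]
contact_force: [0.7, 0.3, 0.1]
grip_width: 0.0856
gripper_force: 0.0
```

```bash
python3 - <<'E'
from plan import *
W=cloud(snap('wrist','w9.png'));g=snap('top');T=cloud(g)
m=(W[...,2]>.022)&(W[...,2]<.036)&(abs(W[...,0]-.442)<.04)&(abs(W[...,1]+.19)<.04)
print('roll',m.sum(),cv2.minEnclosingCircle(W[m][:,:2].astype(np.float32)))
for n,lo,hi,c in(('carton',.034,.045,(.588,.314)),('tube',.042,.055,(.438,.315)),('meter',.0195,.03,(.512,.314))):
    m=(T[...,2]>lo)&(T[...,2]<hi)&(abs(T[...,0]-c[0])<.05)&(abs(T[...,1]-c[1])<.05)
    print(n,m.sum(),cv2.minAreaRect(T[m][:,:2].astype(np.float32)),np.median(T[m][:,2]))
im=cv2.cvtColor(g['frame'],cv2.COLOR_RGB2BGR)[160:290,140:250]
cv2.imwrite('pics/t9.png',cv2.resize(im,None,fx=4,fy=4,interpolation=cv2.INTER_CUBIC))
plan([(.442,-.191,.012,90)])
E
```

```text
roll 2048 ((0.43888261914253235, -0.1911516934633255), 0.019748205319046974)
carton 367 ((0.5896695852279663, 0.31236252188682556), (0.04131164029240608, 0.06126054748892784), 0.0032519132364541292) 0.038146578626544046
tube 79 ((0.4408527612686157, 0.3144286274909973), (0.023245682939887047, 0.023085622116923332), 89.51044464111328) 0.04707666405062617
meter 289 ((0.5127017498016357, 0.3108918368816376), (0.050440698862075806, 0.07618390023708344), 1.0500507354736328) 0.021197152066081158
now [ 0.4412 -0.1897  0.1059] yaw 90.14 t 24.07 grip 0.0854
(0.442, -0.191, 0.012, 90) off [-0.004, -0.009, 0.626] rot [0.0, 0.001, 0.001]
```

View pics/t9.png

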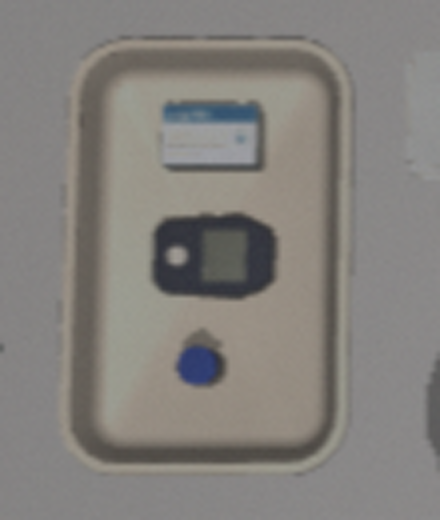

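The tray view shows carton (210,137), meter (215,255) and tube (200,365) in line and square. Now grip the small roll.

Request:
{"method": "drive_tool", "body": {
  "rows": [
    {"offset":[0.002,-0.009,0.15],"rotation":[0,0,0],"claw":1},
    {"offset":[0.002,-0.009,0.3],"rotation":[0,0,0],"claw":1},
    {"offset":[0.002,-0.009,0.45],"rotation":[0,0,0],"claw":1},
    {"offset":[0.002,-0.009,0.56],"rotation":[0,0,0],"claw":0.9},
    {"offset":[0.002,-0.009,0.62],"rotation":[0,0,0],"claw":0.8},
    {"offset":[0.002,-0.009,0.64],"rotation":[0,0,0],"claw":0.7},
    {"offset":[0.002,-0.009,0.64],"rotation":[0,0,0],"claw":0.6},
    {"offset":[0.002,-0.009,0.64],"rotation":[0,0,0],"claw":0.5},
    {"offset":[0.002,-0.009,0.64],"rotation":[0,0,0],"claw":0.4},
    {"offset":[0.002,-0.009,0.64],"rotation":[0,0,0],"claw":0.3},
    {"offset":[0.002,-0.009,0.64],"rotation":[0,0,0],"claw":0.3},
    {"offset":[0.002,-0.009,0.64],"rotation":[0,0,0],"claw":0.3},
    {"offset":[0.002,-0.009,0.64],"rotation":[0,0,0],"claw":0.3}
  ],
  "force": 40
}}

```text
clock: 25.15
tcp_pos: [0.4403, -0.1929, 0.0103]
orientation: [0.001, 3.139, 0.0]
contact_force: [-0.3, 1.3, 7.0]
grip_width: 0.0364
gripper_force: 39.8
```

```bash
python3 - <<'E'
from plan import *
plan([(.442,-.19,.12,90),(.45,-.05,.18,90),(.46,.095,.2,90),(.52,.23,.2,90),(.59,.312,.15,90)])
E
```

```text
now [ 0.4403 -0.1929  0.0103] yaw 89.96 t 25.15 grip 0.0364
(0.442, -0.19, 0.12, 90) off [-0.013, 0.019, -0.731] rot [0.0, 0.001, -0.0] 
(0.45, -0.05, 0.18, 90) off [-0.053, 0.934, -0.4] rot [0.0, 0.0, -0.0] 
(0.46, 0.095, 0.2, 90) off [-0.066, 0.966, -0.133] rot [0.0, 0.0, -0.0] 
(0.52, 0.23, 0.2, 90) off [-0.399, 0.901, -0.0] rot [0.0, 0.0, -0.0] 
(0.59, 0.312, 0.15, 90) off [-0.466, 0.547, 0.333] rot [0.0, 0.0, -0.0]
```

Request:
{"method": "drive_tool", "body": {
  "rows": [
    {"offset":[0,0,-0.08],"rotation":[0,0,0],"claw":0.3},
    {"offset":[0,0,-0.25],"rotation":[0,0,0],"claw":0.3},
    {"offset":[0,0.01,-0.5],"rotation":[0,0,0],"claw":0.3},
    {"offset":[-0.013,0.02,-0.73],"rotation":[0,0,0],"claw":0.3},
    {"offset":[-0.013,0.02,-0.73],"rotation":[0,0,0],"claw":0.3}
  ]
}}

```text
clock: 25.57
tcp_pos: [0.4453, -0.1913, 0.1248]
orientation: [0.002, 3.131, -0.003]
contact_force: [0.4, -0.7, 0.0]
grip_width: 0.0365
gripper_force: 40.4
```

Request:
{"method": "drive_tool", "body": {
  "rows": [
    {"offset":[-0.01,0.22,-0.1],"rotation":[0,0,0],"claw":0.3},
    {"offset":[-0.03,0.46,-0.2],"rotation":[0,0,0],"claw":0.3},
    {"offset":[-0.04,0.7,-0.3],"rotation":[0,0,0],"claw":0.3},
    {"offset":[-0.053,0.934,-0.4],"rotation":[0,0,0],"claw":0.3},
    {"offset":[-0.053,0.934,-0.4],"rotation":[0,0,0],"claw":0.3}
  ]
}}

```text
clock: 25.98
tcp_pos: [0.4516, -0.0429, 0.1814]
orientation: [-0.013, 3.136, 0.006]
contact_force: [0.2, 1.1, -0.1]
grip_width: 0.0367
gripper_force: 40.5
```

Request:
{"method": "drive_tool", "body": {
  "rows": [
    {"offset":[-0.01,0.24,-0.03],"rotation":[0,0,0],"claw":0.3},
    {"offset":[-0.03,0.48,-0.06],"rotation":[0,0,0],"claw":0.3},
    {"offset":[-0.05,0.72,-0.1],"rotation":[0,0,0],"claw":0.3},
    {"offset":[-0.066,0.966,-0.133],"rotation":[0,0,0],"claw":0.3},
    {"offset":[-0.066,0.966,-0.133],"rotation":[0,0,0],"claw":0.3}
  ]
}}

```text
clock: 26.4
tcp_pos: [0.4604, 0.1029, 0.2]
orientation: [-0.014, 3.138, 0.007]
contact_force: [0.9, 0.3, 0.2]
grip_width: 0.0364
gripper_force: 40.5
```

Request:
{"method": "drive_tool", "body": {
  "rows": [
    {"offset":[-0.1,0.22,0],"rotation":[0,0,0],"claw":0.3},
    {"offset":[-0.2,0.44,0],"rotation":[0,0,0],"claw":0.3},
    {"offset":[-0.3,0.66,0],"rotation":[0,0,0],"claw":0.3},
    {"offset":[-0.4,0.9,0],"rotation":[0,0,0],"claw":0.3},
    {"offset":[-0.4,0.9,0],"rotation":[0,0,0],"claw":0.3}
  ]
}}

```text
clock: 26.82
tcp_pos: [0.521, 0.2384, 0.1988]
orientation: [-0.012, 3.139, 0.007]
contact_force: [-0.7, -0.3, 0.1]
grip_width: 0.0365
gripper_force: 40.5
```

Request:
{"method": "drive_tool", "body": {
  "rows": [
    {"offset":[-0.12,0.14,0.08],"rotation":[0,0,0],"claw":0.3},
    {"offset":[-0.24,0.28,0.17],"rotation":[0,0,0],"claw":0.3},
    {"offset":[-0.36,0.42,0.25],"rotation":[0,0,0],"claw":0.3},
    {"offset":[-0.466,0.547,0.333],"rotation":[0,0,0],"claw":0.3},
    {"offset":[-0.466,0.547,0.333],"rotation":[0,0,0],"claw":0.3},
    {"offset":[-0.466,0.547,0.333],"rotation":[0,0,0],"claw":0.3}
  ]
}}

```text
clock: 27.32
tcp_pos: [0.5892, 0.3121, 0.1473]
orientation: [0.001, -3.14, 0.002]
contact_force: [0.1, -0.7, -0.6]
grip_width: 0.0364
gripper_force: 40.5
```

```bash
python3 - <<'E'
from plan import *
W=cloud(snap('wrist','w10.png'));p=get_obs()['tcp_pos']
m=(W[...,2]>p[2]+.005)&(W[...,2]<p[2]+.04)&(abs(W[...,0]-p[0])<.035)&(abs(W[...,1]-p[1])<.016)
q=W[m];z0=np.percentile(q[:,2],80);q=q[abs(q[:,2]-z0)<.003];print('roll top-tcp',z0-p[2],'x',np.percentile(q[:,0],[1,99])-p[0])
A=np.c_[q[:,:2]-q[:,:2].mean(0),np.ones(len(q))];print('slopes',np.linalg.lstsq(A,q[:,2],rcond=None)[0])
plan([(.59,.312,.07,90),(.59,.312,.05,90)])
E
```

```text
roll top-tcp 0.01852342844226426 x [-0.02039197  0.01707516]
slopes [0.00079001 0.00403039 0.16629308]
now [0.5893 0.3111 0.1482] yaw 89.95 t 27.37 grip 0.0365
(0.59, 0.312, 0.07, 90) off [-0.005, 0.007, 0.521] rot [-0.001, -0.0, -0.0] 
(0.59, 0.312, 0.05, 90) off [-0.0, -0.0, 0.134] rot [0.0, -0.0, -0.0]
```

View pics/w10.png

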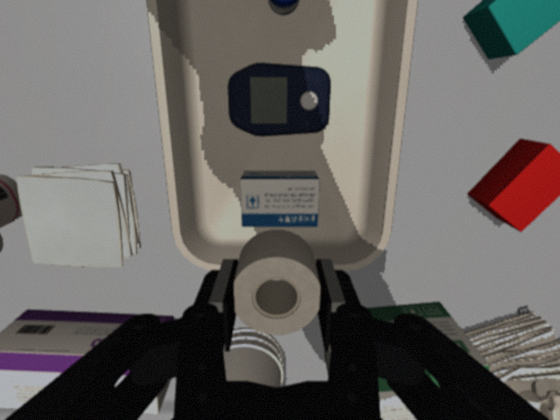

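The roll is held level over the tray at (278,282), the carton beneath at (280,200). Lower it onto the carton.

Request:
{"method": "drive_tool", "body": {
  "rows": [
    {"offset":[-0.011,0.009,0.12],"rotation":[0,0,0],"claw":0.3},
    {"offset":[-0.011,0.009,0.28],"rotation":[0,0,0],"claw":0.3},
    {"offset":[-0.011,0.009,0.42],"rotation":[0,0,0],"claw":0.3},
    {"offset":[-0.011,0.009,0.53],"rotation":[0,0,0],"claw":0.3},
    {"offset":[-0.011,0.009,0.59],"rotation":[0,0,0],"claw":0.3},
    {"offset":[-0.011,0.009,0.62],"rotation":[0,0,0],"claw":0.3},
    {"offset":[-0.011,0.009,0.63],"rotation":[0,0,0],"claw":0.3},
    {"offset":[-0.011,0.009,0.63],"rotation":[0,0,0],"claw":0.3},
    {"offset":[-0.011,0.009,0.63],"rotation":[0,0,0],"claw":0.3}
  ]
}}

```text
clock: 28.12
tcp_pos: [0.5918, 0.3135, 0.0553]
orientation: [0.002, 3.14, 0.002]
contact_force: [0.6, -0.4, 0.0]
grip_width: 0.0367
gripper_force: 40.5
```

Request:
{"method": "drive_tool", "body": {
  "rows": [
    {"offset":[0,0,0.01],"rotation":[0,0,0],"claw":0.3},
    {"offset":[0,0,0.02],"rotation":[0,0,0],"claw":0.3},
    {"offset":[0,0,0.03],"rotation":[0,0,0],"claw":0.3},
    {"offset":[0,0,0.03],"rotation":[0,0,0],"claw":0.3}
  ]
}}

```text
clock: 28.45
tcp_pos: [0.5909, 0.3133, 0.0493]
orientation: [-0.001, -3.141, 0.0]
contact_force: [0.4, 0.1, -0.5]
grip_width: 0.0367
gripper_force: 40.5
```

Request:
{"method": "drive_tool", "body": {
  "rows": [
    {"offset":[0,0,0.005],"rotation":[0,0,0],"claw":0.3},
    {"offset":[0,0,0.01],"rotation":[0,0,0],"claw":0.3},
    {"offset":[0,0,0.01],"rotation":[0,0,0],"claw":0.3}
  ]
}}

```text
clock: 28.7
tcp_pos: [0.5914, 0.3133, 0.0484]
orientation: [0.002, 3.141, 0.0]
contact_force: [-1.5, -0.5, 3.3]
grip_width: 0.0367
gripper_force: 40.7
```

Contact at 3 N; release and rise.

Request:
{"method": "drive_tool", "body": {
  "rows": [
    {"offset":[0,0,0],"rotation":[0,0,0],"claw":0.5},
    {"offset":[0,0,0],"rotation":[0,0,0],"claw":0.6},
    {"offset":[0,0,0],"rotation":[0,0,0],"claw":0.8},
    {"offset":[0,0,0],"rotation":[0,0,0],"claw":0.8},
    {"offset":[0,0,-0.1],"rotation":[0,0,0],"claw":0.8},
    {"offset":[0,0,-0.25],"rotation":[0,0,0],"claw":0.8},
    {"offset":[0,0,-0.5],"rotation":[0,0,0],"claw":0.9},
    {"offset":[0,0,-0.75],"rotation":[0,0,0],"claw":1},
    {"offset":[0,0,-0.9],"rotation":[0,0,0],"claw":1},
    {"offset":[0,0,-0.9],"rotation":[0,0,0],"claw":1}
  ]
}}

```text
clock: 29.53
tcp_pos: [0.5942, 0.3148, 0.1894]
orientation: [0.002, 3.133, 0.009]
contact_force: [0.7, -0.7, -0.2]
grip_width: 0.0855
gripper_force: 0.0
```

Request:
{"method": "drive_tool", "body": {
  "rows": [
    {"offset":[0.3,-0.3,0],"rotation":[0,0,0],"claw":1},
    {"offset":[0.6,-0.6,0],"rotation":[0,0,0],"claw":1},
    {"offset":[0.85,-0.9,0],"rotation":[0,0,0],"claw":1},
    {"offset":[0.85,-0.9,0],"rotation":[0,0,0],"claw":1},
    {"offset":[0.85,-0.9,0],"rotation":[0,0,0],"claw":1},
    {"offset":[0.85,-0.9,0],"rotation":[0,0,0],"claw":1},
    {"offset":[0.85,-0.9,0],"rotation":[0,0,0],"claw":1},
    {"offset":[0.85,-0.9,0],"rotation":[0,0,0],"claw":1}
  ]
}}

```text
clock: 30.2
tcp_pos: [0.4641, 0.1794, 0.1832]
orientation: [0.0, 3.141, 0.001]
contact_force: [-1.1, 0.2, 0.8]
grip_width: 0.0856
gripper_force: 0.0
```

```bash
python3 - <<'E'
from plan import *
g=snap('top');T=cloud(g)
for n,lo,hi,c in(('roll',.06,.08,(.59,.312)),('carton',.034,.045,(.588,.314)),('tube',.042,.055,(.438,.315)),('meter',.0195,.03,(.512,.314)),('vial',.04,.06,(.558,-.199)),('wide',.022,.034,(.576,-.312))):
    m=(T[...,2]>lo)&(T[...,2]<hi)&(abs(T[...,0]-c[0])<.045)&(abs(T[...,1]-c[1])<.045)
    r=cv2.minAreaRect(T[m][:,:2].astype(np.float32));print(n,m.sum(),np.round(r[0],4),np.round(r[1],3),round(r[2],1),np.round(np.median(T[m][:,2]),4))
im=cv2.cvtColor(g['frame'],cv2.COLOR_RGB2BGR)[140:300,140:450]
cv2.imwrite('pics/t11.png',cv2.resize(im,None,fx=2.5,fy=2.5,interpolation=cv2.INTER_CUBIC))
E
```

```text
roll 160 [0.5917 0.3112] [0.039 0.036] 45.5 0.0678
carton 181 [0.59  0.312] [0.04  0.061] 1.0 0.0383
tube 68 [0.4393 0.3167] [0.024 0.019] 26.6 0.0473
meter 42 [0.51  0.345] [0.044 0.015] 16.9 0.0209
vial 31 [ 0.558  -0.1989] [0.014 0.013] 0.7 0.047
wide 353 [ 0.5763 -0.3114] [0.06  0.064] 2.0 0.0261
```

View pics/t11.png

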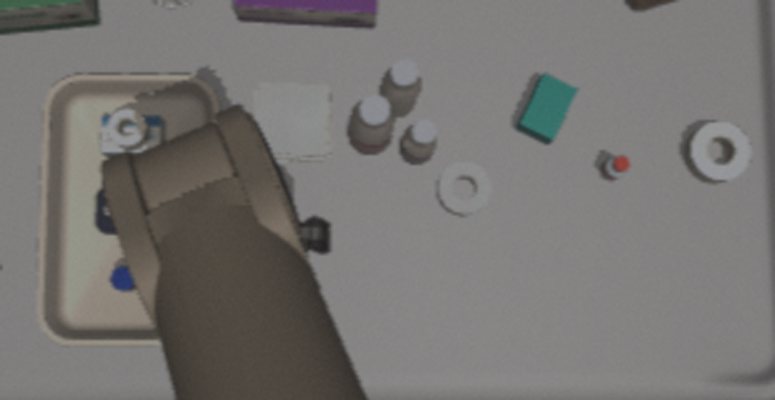

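The roll sits centred on the carton at (128,128); the arm hides part of the meter and tube, which were measured in place earlier. The vial (615,165) and wide roll (718,150) have not moved. Everything is within tolerance, so I'm handing in.

```bash
python3 -c "from bench import hand_in; print(hand_in())"
```

```text
the job is handed in; nothing more can be done
None
```

The tray is laid up and handed in: meter in the centre, tube nearer, carton farther with the small roll on top, all within tolerance by my camera measurements. The interface gave no pass or fail.

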